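# Hang the utensil rest plate on its leaning stand and lock it

### The job

Hang the white utensil rest plate on the leaning stand: both brass pins through its two round holes and the red turn-button through its slot, pressed gently home until it lies flush on the grey board. Then turn the red button a quarter turn clockwise, to its stop, so that it locks the plate on, and let go. Leave the other things on the island where they are.

Things in the scene. Friction and masses are not known exactly. Their poses are not given: they have to be found in the camera images.
- plate_grip (a point): Centre, half-way up, of the blue grip rib of the loose white plate (axes as plate). The rib stands on the plate's face: 45 along x, 14 thick along y (grip it across y), 44 high. This point is 30 above the plate's underside and 37.5 in +x from the plate's middle.
- hole_left (a point): Centre of the plate's hole at its +y end, at the plate's underside (the side without rib). Axes as the plate's.
- hole_right (a point): Centre of the plate's hole at its -y end, at the plate's underside. Axes as the plate's.
- mount: Grey board 160 (x) x 200 (y) x 15 mm, fixed on a heavy steel stand with a 160 x 200 foot; its face slopes 35 degrees from level. Origin: centre of its face, 85 above the table. Axes: z square out of the face (up and back towards the robot), x up the slope, y level. The seated plate has its axes along these and its middle at this origin.
- pin_left (a point): Foot, on the board's face, of the fixed brass pin at the board's +y end (x +40, y +75 from the board's centre). The pin is square to the face, 12 in diameter and 25 long; its last 9 mm taper to 5. It takes hole_left. Axes as the mount's.
- pin_right (a point): Foot of the like pin at the board's -y end (x +40, y -75). It takes hole_right. Axes as the mount's.
- lock_grip (a point): Grip point of the red turn-button on the board, on its turning axis (mount x -40, y 0), 31 above the face. A bar 44 long (this point's x), 12 thick (y: grip it across this), from 10.5 to 42 above the face, on a thin neck; it clears the face of the flush plate by 2.5. Axes: x along the bar, z out of the board.
- lock (a joint): Angle of the red turn-button, rad: about 0 = bar up and down the slope, so that the plate's slot passes over it; grows clockwise as seen from in front of the board; 1.5 = its stop, bar crosswise, plate locked. Stiff enough to stay where it is left (0.04 N m).
- steamer: Bystander: lidded round bamboo steamer basket, 160 across, 132 high (mm). Origin at the middle of its underside; z up.
- ladle: Bystander: steel mesh ladle lying down, bowl 92 across, handle 250 long (mm). Origin under the bowl's centre; the handle runs to -x.
- sauce_tray: Bystander: clear acrylic three-part sauce tray, 160 x 120 x 30 (mm). Origin at the middle of its underside; z up.
- spoon_rest: Bystander: round blue ceramic spoon rest, 100 across, 18 high (mm). Origin at the middle of its underside; z up.
- chopsticks: Bystander: pair of steel chopsticks, 240 long, lying on a small white rest, together one piece 19 high (mm). Origin at the middle of its underside; z up.
- bottle: Bystander: amber sauce bottle, 60 across, 190 high (mm). Origin at the middle of its underside; z up.
- plate: Loose white plastic utensil rest plate, 140 (x) x 190 (y) x 8 mm, 0.3 kg; starts flat on the table, rib up. Origin: middle of its underside; z out of the rib side, +x to the edge that is uppermost on the stand. Through holes 16 across at x +40, y +75 and -75; slot 55 (x) by 23 (y) at x -40, y 0. Two blue stub posts, 12 across, 18 high, on the face at x -58, y +75 and -75.
Things that resemble listed ones, but are neither listed nor needed, are in the scene too. Several things have the shape of the plate; the one meant has the colours described above.

How it is judged:
By the outcome, as a careful person would: the job done as asked, in the order asked, and still so for the second after the job is handed in, with the robot touching nothing.
It also fails if it takes over 53 s, if anything falls off the work surface, if the arm or the gripper's body presses on something with over 40 N, if the wrist force passes 120 N, or if a joint passes its speed limit or range.

### The arm

A 7-joint arm with a two-finger parallel gripper is mounted at the origin on the work surface. World frame = base frame: x ahead of the robot, y to its left, z up, the work surface at z = 0. Lengths are in m, angles in degrees, forces in N, time in s.
With the tool pointing down it reaches from about 0.425 to 0.875 m from the base axis. Payload 4.7 kg.
Tool frame: the origin (TCP) lies at the very end of the fingers, on their centre line; the grasp point (between the pads) lies behind it (env.pinch_z is the z of the grasp point in the tool frame, in m); z points along the fingers, y is the direction in which the jaws open and shut (so a half turn about z gives the same grasp; the last joint's range is limited). The gripper opens to 87 mm and grips with 3 to 60 N. Pads are 19 mm wide; open, the fingers measure 117 mm over their backs; the gripper's body (75 mm by 190 mm) begins 51 mm behind the grasp point.
Start: joints at [-67.89, 18.392, -4.016, 83.108, 1.295, 78.541, -3.26], TCP at [0.236, 0.606, 0.223] pointing down, gripper open.
Joint ranges: [-163.93, 163.93], [-17.29, 119.83], [-79.2, 71.16], [3.27, 140.29], [-89.18, 269.18], [5.43, 117.66], [-154.24, 154.24]. Speed limits (degrees/s): [147.25, 147.25, 180, 180, 180, 180, 180].

### API

Orientations are given as [roll, pitch, yaw] about the fixed x, y, z axes, in that order (R = Rz(yaw) Ry(pitch) Rx(roll)).
In Python, from cell import readout, read_camera, env gives the robot as it stands. The module is installed in compiled form; this text tells all that it offers.
- The arm moves only by the tool servo_tool, never from a script. Its argument "plan" is a list that holds one entry, the list of rows, each a list of 5 numbers: the finger opening in m, from 0 to 0.087, then the shift along the tool's x, y, z in m, then the turn about the tool's z in rad. In form: [[[jaw, x, y, z, yaw], ...]]. A call has 1 to 12 rows; each row is the pose to reach, as a shift and turn from the pose measured when the call began, along the tool's axes at that moment; what a row does not reach only later rows make up. A row lasts 1/12 s, in which the tool goes at most 41.7 mm and 7.16 degrees, less where a joint would pass 70% of its speed; a pose out of reach is approached as far as the arm can. A call with a gripper value outside its range is refused whole. The fingers move at their own pace and stop on an object; "force" is the grip in N (left out, the last holds). Time passes only in rows, so rows that repeat a pose let the fingers close. It gives the time, the measured TCP pose, the force and the opening at its end, in the units of the state.
- readout.get_obs(): the state, without advancing time (a new reading comes with each control period).
- read_camera(name): name is "scene" or "top" or "wrist"; returns a dict with "image" (420x560x3 uint8, red, green, blue), "range_z" (420x560 float32, m along the optical axis (not along the pixel's ray), 0 where there is no reading), "mtx" (3x3 intrinsics, pixels), "camera_from_world" (4x4, takes a point from world to camera coordinates). Camera axes: x right, y up, looking along -z (the intrinsics and any distortion apply to the point x, -y, -z); pixel columns grow to the right and rows downward; lengths in m; the calibration is good to about 2 mm. A picture is of the moment at which its call begins.
- env.sign_off(): hands the job in, once; it reports no verdict.
The state is a dict: "time_s": time; "qpos": joint angles; "joint_velocities": joint speeds; "effort": joint torques, N m; "tool_pos": TCP position; "tool_rot": TCP orientation; "force": force on the tool from outside, world axes, zero at the start; "wrist_torque": the same for the moment, N m; "grip_width": finger opening in m.
Only numpy, scipy, OpenCV 4.12 (cv2) and the standard library are available. Lean on these libraries where they do the work, as an engineer would, in place of code of your own. Each camera call takes 0.05 s, during which the arm holds its last target. There are 200 camera calls.

## Working session

There is one attempt and no reset: what is moved stays moved. The work goes in short steps, Python scripts to look and compute and a tool call to move; the robot and the scene stay as the last step left them, time stands still between calls to the robot, and variables do not carry over. Pictures are saved under pics/ and viewed, about 8 in all and at most 12, crops included, and the job is handed in when it is done.

Besides the shell and the picture viewer there is one more tool, called after ">>>" as name([rows], argument=value, ...), one row to a line, values as JSON. servo_tool: Moves the arm, as the interface text tells. Its arguments: {"type":"object","properties":{"plan":{"type":"array"},"force":{"type":"number"}},"required":["plan"]}

```bash
mkdir -p pics; ls; cat > h.py <<'E'
import numpy as np, cv2, pickle
from cell import readout, read_camera, env
from scipy.spatial.transform import Rotation as Rn
def grab(n,tag):
    c=read_camera(n); cv2.imwrite(f'pics/{tag}.png',c['image'][:,:,::-1]); pickle.dump(c,open(f'pics/{tag}.pkl','wb')); return c
def load(tag): return pickle.load(open(f'pics/{tag}.pkl','rb'))
def cloud(c):
    z=c['range_z'].astype(float); v,u=np.mgrid[:z.shape[0],:z.shape[1]]; K=c['mtx']
    p=np.stack([(u-K[0,2])/K[0,0]*z,-(v-K[1,2])/K[1,1]*z,-z,np.ones_like(z)],-1)
    return (p@np.linalg.inv(c['camera_from_world']).T)[...,:3]
def proj(c,p):
    q=np.c_[np.atleast_2d(p),np.ones(len(np.atleast_2d(p)))]@c['camera_from_world'].T
    K=c['mtx']; return np.c_[K[0,0]*q[:,0]/-q[:,2]+K[0,2],K[1,1]*q[:,1]/q[:,2]+K[1,2]]
def tool():
    o=readout.get_obs(); return np.array(o['tool_pos']),Rn.from_euler('xyz',o['tool_rot'],degrees=True).as_matrix(),o
E
python3 - <<'E'
from h import *
ims=[grab(n,n+'0') for n in('scene','top','wrist')]
for c in ims: print(c['mtx'].round(1).tolist(),np.linalg.inv(c['camera_from_world']).round(3).tolist(),[k for k in c])
print(env.pinch_z, readout.get_obs())
cv2.imwrite('pics/a.png',np.hstack([cv2.resize(cv2.cvtColor(c['image'],cv2.COLOR_RGB2BGR),(400,300)) for c in ims[:2]]))
E
```

```text
pics
[[536.8, 0.0, 271.4], [0.0, 536.8, 204.5], [0.0, 0.0, 1.0]] [[0.395, -0.723, 0.566, 1.376], [0.919, 0.312, -0.242, -0.387], [-0.002, 0.616, 0.788, 1.293], [0.0, 0.0, 0.0, 1.0]] ['image', 'range_z', 'mtx', 'camera_from_world']
[[523.9, 0.0, 278.2], [0.0, 523.9, 211.0], [0.0, 0.0, 1.0]] [[0.021, 0.985, -0.173, 0.243], [-1.0, 0.022, 0.003, -0.009], [0.007, 0.173, 0.985, 1.784], [0.0, 0.0, 0.0, 1.0]] ['image', 'range_z', 'mtx', 'camera_from_world']
[[308.0, 0.0, 281.1], [0.0, 308.0, 214.0], [0.0, 0.0, 1.0]] [[0.364, -0.888, -0.281, 0.157], [0.931, 0.347, 0.111, 0.637], [-0.001, -0.302, 0.953, 0.383], [0.0, 0.0, 0.0, 1.0]] ['image', 'range_z', 'mtx', 'camera_from_world']
-0.0187 {'time_s': 0.15, 'qpos': array([-67.88903746,  18.4298822 ,  -4.01688945,  83.15711821,
         1.29615669,  78.54056318,  -3.26062228]), 'joint_velocities': array([-0.04406269, -0.00877619,  0.00597304, -0.25333177,  0.04710132,
       -0.08642005, -0.00533879]), 'effort': array([ 7.37269038e-04, -4.91795361e+01, -4.04132456e-01, -3.12878323e+01,
       -6.38832967e-02,  4.04966762e-02,  1.23685704e-04]), 'tool_pos': array([0.23603651, 0.6051974 , 0.22172153]), 'tool_rot': array([-1.79917721e+02,  5.65264287e-03,  1.58699294e+02]), 'force': array([ 0.61508298, -0.17984127, -0.02553673]), 'wrist_torque': array([ 0.00023873, -0.01618079, -0.07310466]), 'grip_width': 0.08711713941987377}
```

View pics/top0.png

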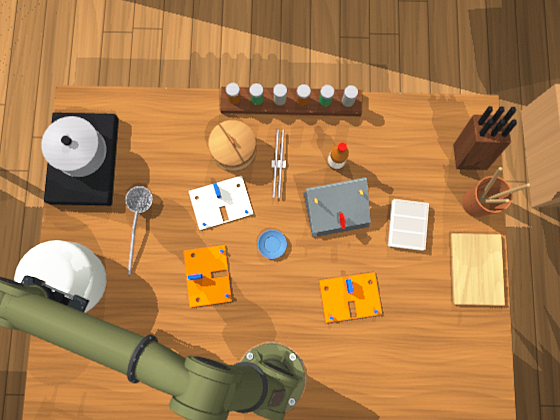

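View pics/scene0.png

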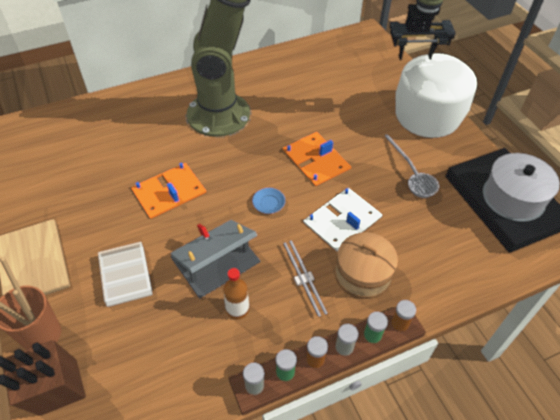

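The white plate is at top (221,203). The lookalikes at (208,277) and (351,298) are orange, so I take the white one with the blue rib. The stand is at top (338,208), with its button at (341,219). I'll measure next and confirm with an enlarged crop.

```bash
cat > m.py <<'E'
from h import *
def planefit(P):
    m=np.median(P,0)
    for _ in range(8):
        n=np.linalg.svd(P-m,full_matrices=False)[2][2]; d=(P-m)@n; P=P[abs(d)<max(.002,1.5*d.std())]; m=P.mean(0)
    return m,n*np.sign(n[2]),len(P)
for tag in('top0','scene0'):
    c=load(tag); P=cloud(c); I=c['image'].astype(int); hsv=cv2.cvtColor(c['image'],cv2.COLOR_RGB2HSV).astype(int)
    box=dict(top0=(185,172,260,232),scene0=(300,185,385,250))[tag]; mb=dict(top0=(300,172,378,245),scene0=(165,215,265,300))[tag]
    def inb(b):
        m=np.zeros(I.shape[:2],bool); m[b[1]:b[3],b[0]:b[2]]=1; return m
    H,S,V=hsv[...,0],hsv[...,1],hsv[...,2]
    w=inb(box)&(S<50)&(V>150)
    n,lab,st,cen=cv2.connectedComponentsWithStats(w.astype(np.uint8)); k=1+np.argmax(st[1:,4]); w=lab==k
    hull=cv2.convexHull(np.argwhere(w)[:,::-1].astype(np.int32)); pts=P[w]; 
    print(tag,'plate n',w.sum(),'z med',np.median(pts[:,2]))
    r=cv2.minAreaRect((pts[:,:2]*1000).astype(np.float32)); print(' rect',r)
    bl=inb(box)&(H>100)&(H<130)&(S>120)
    n,lab,st,cen=cv2.connectedComponentsWithStats(bl.astype(np.uint8))
    for i in range(1,n):
        if st[i,4]>3:
            q=P[lab==i]; print(' blue',st[i,4],cen[i].round(1),q.mean(0).round(4),'zmax',q[:,2].max().round(4), 'top',q[q[:,2]>q[:,2].max()-.004].mean(0).round(4))
    g=inb(mb)&(S<60)&(V>40)&(V<170)&(P[...,2]>.03)&(P[...,2]<.15)
    m,nn,cnt=planefit(P[g]); print(' mount plane',m.round(4),nn.round(4),cnt,'tilt',np.degrees(np.arccos(nn[2])),'az',np.degrees(np.arctan2(nn[1],nn[0])))
    D=(P-m)@nn; on=inb(mb)&(abs(D)<.004)&(P[...,2]>.02)&(S<90)
    y=np.cross([0,0,1],nn);y/=np.linalg.norm(y); x=np.cross(y,nn)
    # z=nn, x up slope, y=z cross x
    if x[2]<0:x=-x
    y=np.cross(nn,x); ab=np.c_[(P[on]-m)@x,(P[on]-m)@y]
    r=cv2.minAreaRect((ab*1000).astype(np.float32)); print(' rect in plane',r,'pct',np.percentile(ab*1000,[1,99],axis=0).round(1).tolist()); 
    o=m+x*r[0][0]/1e3+y*r[0][1]/1e3; print(' origin',o.round(4),'x',x.round(3),'y',y.round(3))
    red=inb(mb)&((H<8)|(H>172))&(S>140)&(V>80)
    q=P[red]; 
    if len(q): print(' red',len(q),'in mount',np.c_[(q-o)@x,(q-o)@y,(q-o)@nn].mean(0).round(4), np.percentile(np.c_[(q-o)@x,(q-o)@y,(q-o)@nn],[5,95],axis=0).round(3).tolist())
    br=inb(mb)&(H>15)&(H<35)&(S>110)&(P[...,2]>.06); q=np.c_[(P[br]-o)@x,(P[br]-o)@y,(P[br]-o)@nn]
    for s in(1,-1):
        t=q[(q[:,1]*s>0.04)&(q[:,2]>0.005)]; print(' pin',s,len(t),t.mean(0).round(4) if len(t) else '', t[:,2].max() if len(t) else '')
    for b in ((box,'p'),(mb,'m')):
        x0,y0,x1,y1=b[0]; cv2.imwrite(f'pics/{tag}{b[1]}.png',cv2.resize(c['image'][y0:y1,x0:x1,::-1],(390,300),interpolation=cv2.INTER_CUBIC))
cv2.imwrite('pics/crop.png',np.vstack([np.hstack([cv2.imread(f'pics/{t}{k}.png') for k in 'pm']) for t in('top0','scene0')]))
E
python3 m.py
```

```text
top0 plate n 2071 z med 0.007709514005971085
 rect ((435.4416198730469, 137.92247009277344), (457.22869873046875, 192.6915283203125), 18.06778907775879)
 blue 54 [216.5 190. ] [0.6153 0.1958 0.0474] zmax 0.0604 top [0.6178 0.1951 0.0579]
 blue 8 [245.9 211.1] [0.5487 0.0953 0.0253] zmax 0.0295 top [0.5473 0.0954 0.0278]
 blue 6 [203.8 223.8] [0.5017 0.2364 0.0255] zmax 0.0323 top [0.4987 0.235  0.0306]
 mount plane [ 0.5633 -0.2161  0.0867] [-0.5675 -0.1178  0.8149] 1035 tilt 35.42168262117166 az -168.26811038420826
 rect in plane ((-1.0464324951171875, 1.3850784301757812), (164.06015014648438, 200.0352783203125), 0.4530928432941437) pct [[-80.8, -96.2], [77.2, 99.4]]
 origin [ 0.5622 -0.215   0.0861] x [0.798 0.166 0.58 ] y [-0.203  0.979  0.   ]
 red 72 in mount [-0.0369  0.0013  0.0343] [[-0.059, -0.005, 0.009], [-0.019, 0.006, 0.046]]
 pin 1 10 [0.0418 0.0766 0.0174] 0.026142091980113635
 pin -1 14 [ 0.0425 -0.0734  0.0152] 0.024351640330377403
scene0 plate n 2174 z med 0.007650454531156203
 rect ((894.9832763671875, -100.84588623046875), (216.890625, 1098.7149658203125), 48.05170440673828)
 blue 7 [346.4 190.3] [0.5028 0.2358 0.0226] zmax 0.027 top [0.5028 0.2363 0.0253]
 blue 130 [352.9 220.1] [0.6211 0.1915 0.0397] zmax 0.0571 top [0.6172 0.1917 0.0546]
 blue 8 [311.5 216.5] [0.552  0.0928 0.0247] zmax 0.0304 top [0.5505 0.0927 0.0286]
 mount plane [ 0.5686 -0.2201  0.0899] [-0.558  -0.1186  0.8213] 1401 tilt 34.78221861564539 az -167.99981196969696
 rect in plane ((-4.773956298828125, 5.4699554443359375), (202.26904296875, 169.4974822998047), 89.36717987060547) pct [[-85.6, -94.1], [75.9, 102.6]]
 origin [ 0.5636 -0.2156  0.0871] x [0.803 0.171 0.57 ] y [-0.208  0.978 -0.   ]
 red 218 in mount [ 0.1019 -0.0206  0.0027] [[-0.049, -0.044, -0.027], [0.206, 0.004, 0.042]]
 pin 1 26 [0.0401 0.0744 0.0139] 0.025581778208877495
 pin -1 26 [ 0.0418 -0.0758  0.0148] 0.02565630473388503
```

View pics/crop.png

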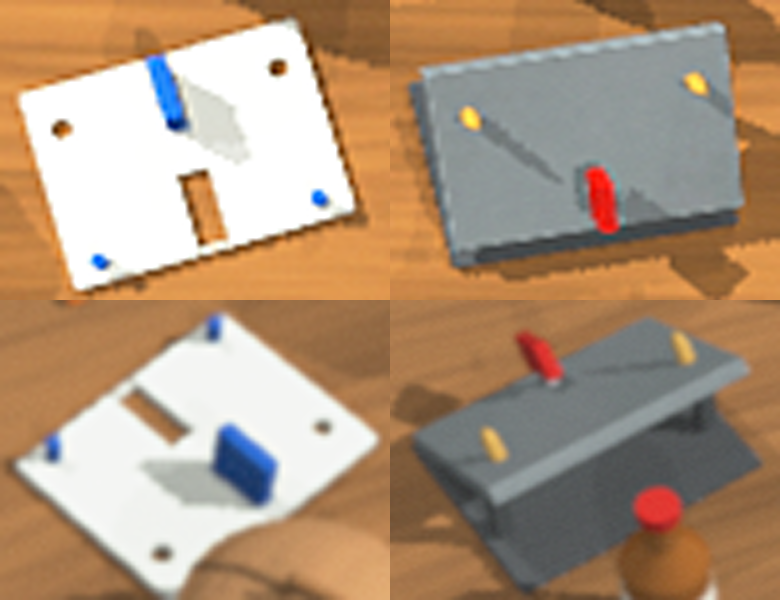

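The crop confirms it: white plate with blue rib and posts, brass pins, and the red button with its bar up and down the slope. Both views agree.

- **Plate:** middle near (0.581, 0.183), yaw about 18.3°.
- **Mount:** origin near (0.563, -0.215, 0.086), yaw about 11.9°, tilt 35°.

The tool can't tilt, so I'll grip the rib near its plate-middle end, where the plate hangs at about 35° by gravity.

>>> servo_tool([
  [[0.087,-0.04,-0.02,-0.01,0.12],[0.087,-0.08,-0.04,-0.02,0.24],[0.087,-0.12,-0.06,-0.02,0.36],[0.087,-0.16,-0.08,-0.02,0.48],[0.087,-0.2,-0.1,-0.02,0.6],[0.087,-0.24,-0.12,-0.02,0.72],[0.087,-0.28,-0.14,-0.02,0.84],[0.087,-0.32,-0.16,-0.02,0.96],[0.087,-0.36,-0.18,-0.02,1.08],[0.087,-0.4,-0.2,-0.02,1.2],[0.087,-0.44,-0.22,-0.02,1.32],[0.087,-0.45,-0.225,-0.02,1.4]],
], force=6)

```text
time_s: 1.15
tool_pos: [0.571, 0.2343, 0.242]
tool_rot: [-180.0, 0.1, 78.2]
force: [1.3, -0.3, 0.7]
grip_width: 0.0868
```

```bash
cat >> h.py <<'E'
def to(p,yaw):  # shift/turn in tool axes from now
    t,R,o=tool(); s=R.T@(np.array(p)-t); w=(yaw-o['tool_rot'][2]+180)%360-180
    return s.round(4),round(-np.radians(w),3)
E
python3 - <<'E'
from h import *
t,R,o=tool(); print(t,o['tool_rot'],o['qpos'].round(1),o['time_s'])
print(to([0.607,0.192,0.2],18.3))
c=load('top0');P=cloud(c);
for b in((205,115,262,172),(325,138,355,172)):
    q=P[b[1]:b[3],b[0]:b[2]].reshape(-1,3); q=q[q[:,2]>.1]; print(q.min(0),q.max(0))
E
```

```text
[0.5709532  0.23427287 0.24202412] [-1.79985114e+02  7.64834380e-02  7.81792189e+01] [-42.2  14.2  21.   87.2  -5.1  79.6 -32.7] 1.15
(array([-0.0339,  0.044 ,  0.0421]), np.float64(1.045))
[ 0.24290409 -0.00901284  0.10000261] [0.83770124 0.21532859 1.78414958]
[ 0.24290409 -0.24063622  0.1013908 ] [ 0.75935709 -0.00901284  1.78414958]
```

>>> servo_tool([
  [[0.087,-0.01,0.012,0.01,0.12],[0.087,-0.02,0.024,0.02,0.24],[0.087,-0.03,0.036,0.03,0.36],[0.087,-0.034,0.044,0.042,0.48],[0.087,-0.034,0.044,0.042,0.6],[0.087,-0.034,0.044,0.042,0.72],[0.087,-0.034,0.044,0.042,0.84],[0.087,-0.034,0.044,0.042,0.96],[0.087,-0.034,0.044,0.042,1.045],[0.087,-0.034,0.044,0.042,1.045]],
])

```text
time_s: 1.98
tool_pos: [0.6068, 0.1919, 0.1996]
tool_rot: [179.9, 0.1, 18.2]
force: [-0.3, 0.5, 0.4]
grip_width: 0.0871
```

```bash
python3 - <<'E'
from h import *
c=grab('wrist','w1'); t,R,o=tool(); print(t,o['tool_rot'],o['qpos'].round(1),o['time_s'])
P=cloud(c); hsv=cv2.cvtColor(c['image'],cv2.COLOR_RGB2HSV).astype(int); H,S,V=hsv[...,0],hsv[...,1],hsv[...,2]
bl=((H>100)&(H<130)&(S>120)).astype(np.uint8)
n,lab,st,cen=cv2.connectedComponentsWithStats(bl)
for i in range(1,n):
    if st[i,4]>30:
        q=P[lab==i]; zt=np.percentile(q[:,2],95); a=q[q[:,2]>zt-.003]
        print(st[i],cen[i].round(0),'top z',zt.round(4),'ctr',a.mean(0).round(4),cv2.minAreaRect((a[:,:2]*1000).astype(np.float32)))
w=(S<50)&(V>150)&(abs(P[...,2]-.008)<.005)
print(w.sum(),np.median(P[w][:,2]))
E
```

```text
[0.60680189 0.19193103 0.19970566] [1.79931099e+02 8.92044165e-02 1.84120818e+01] [-44.2  18.8  30.5  88.   -9.6  75.9 -84.3] 2.0333
[273 164  12  47 559] [278. 187.] top z 0.052 ctr [0.6161 0.1992 0.0509] ((615.7388305664062, 199.0069122314453), (44.55658721923828, 11.593727111816406), 17.907075881958008)
[213 254  11  13 100] [218. 260.] top z 0.026 ctr [0.5055 0.2398 0.0301] ((590.6588745117188, 227.65464782714844), (9.679352760314941, 190.40821838378906), 81.97118377685547)
[335 254  11  13  96] [340. 260.] top z 0.0257 ctr [0.549  0.0986 0.0246] ((549.0892333984375, 98.71842956542969), (10.250879287719727, 9.986675262451172), 74.91098022460938)
[243 324   8  15  95] [247. 331.] top z 0.0257 ctr [0.4129 0.1776 0.0247] ((412.1208190917969, 177.56790161132812), (9.58961296081543, 11.66340446472168), 48.804771423339844)
[159 358  31  12 295] [174. 364.] top z 0.3015 ctr [0.6225 0.2255 0.3016] ((622.5836791992188, 225.56016540527344), (1.4454339742660522, 6.859365463256836), 21.97097396850586)
16350 0.007005244020163781
```

View pics/w1.png

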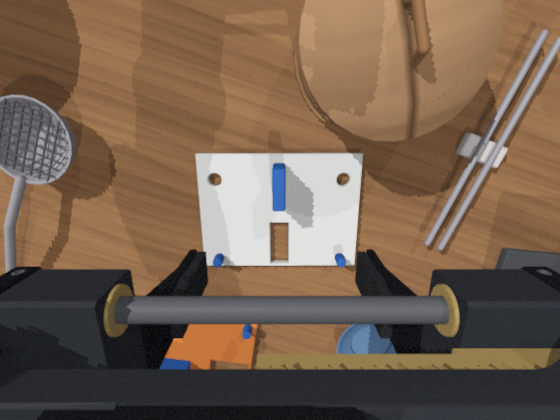

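The wrist view shows the rib at (279,187), the holes at (215,179) and (343,179), and the slot at (279,242). All the sizes check out. Next: descend to the rib 10 mm plate-inward of its centre, then close.

>>> servo_tool([
  [[0.087,0,-0.003,0.03,0],[0.087,0,-0.003,0.06,0],[0.087,0,-0.003,0.09,0],[0.087,0,-0.003,0.12,0],[0.06,0,-0.003,0.145,0],[0.05,0,-0.003,0.165,0],[0.04,0,-0.003,0.175,0],[0.04,0,-0.003,0.18,0],[0.0,0,-0.003,0.18,0],[0.0,0,-0.003,0.18,0],[0.0,0,-0.003,0.18,0],[0.0,0,-0.003,0.18,0]],
], force=6)

```text
time_s: 3.03
tool_pos: [0.6068, 0.1949, 0.0213]
tool_rot: [179.9, -0.1, 18.4]
force: [0.9, 0.0, 0.2]
grip_width: 0.0417
```

>>> servo_tool([
  [[0.0,0,0,0,0],[0.0,0,0,0,0],[0.0,0,0,-0.01,0],[0.0,0,0,-0.02,0],[0.0,0,0,-0.035,0],[0.0,0,0,-0.05,0],[0.0,0,0,-0.07,0],[0.0,0,0,-0.09,0],[0.0,0,0,-0.11,0],[0.0,0,0,-0.11,0]],
], force=6)

```text
time_s: 3.87
tool_pos: [0.6094, 0.1955, 0.1365]
tool_rot: [180.0, -0.5, 18.4]
force: [1.1, 0.4, -1.9]
grip_width: 0.0141
```

```bash
python3 - <<'E'
from h import *
c=grab('wrist','w2'); t,R,o=tool(); print(t,o['tool_rot'],o['force'],o['grip_width'],o['time_s'])
P=cloud(c); print('w',len(P))
E
```

```text
[0.6083735  0.19530041 0.13412228] [179.98463559  -0.37223953  18.42395742] [ 0.44266357 -0.05230082 -3.271837  ] 0.013629319895433487 3.9167
w 420
```

View pics/w2.png

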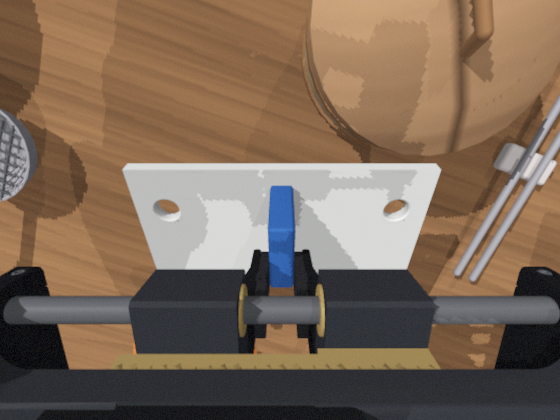

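Lifted, and the plate has tilted in the grip: top edge at row 165, holes at (166,210) and (397,210). Now measuring its pose in the hand.

```bash
cat > pp.py <<'E'
from h import *
def plate(c):
    """plate pose (R, middle of underside) in world from wrist picture"""
    P=cloud(c); I=c['image']; hsv=cv2.cvtColor(I,cv2.COLOR_RGB2HSV).astype(int); S=hsv[...,1];V=hsv[...,2]
    w=((S<40)&(V>110)&(P[...,2]>.03)&(c['range_z']>.12)).astype(np.uint8); w[270:]=0
    n,lab,st,_=cv2.connectedComponentsWithStats(w); m=lab==1+np.argmax(st[1:,4])
    Q=P[cv2.erode(m.astype(np.uint8),np.ones((5,5)))>0]; o=np.median(Q,0)
    for _ in range(6):
        nn=np.linalg.svd(Q-o,full_matrices=False)[2][2]; d=(Q-o)@nn; Q=Q[abs(d)<max(.0015,2*d.std())]; o=Q.mean(0)
    nn*=np.sign(nn[2])
    # intersect pixel rays with the face plane
    M=np.linalg.inv(c['camera_from_world']);K=c['mtx']
    def ray(uv):
        uv=np.atleast_2d(uv).astype(float); d=np.c_[(uv[:,0]-K[0,2])/K[0,0],-(uv[:,1]-K[1,2])/K[1,1],-np.ones(len(uv))]@M[:3,:3].T
        return M[:3,3]+d*(((o-M[:3,3])@nn)/(d@nn))[:,None]
    cols=np.where(m.any(0))[0]; lo,hi=cols.min()+15,cols.max()-15
    top=ray([(u,np.argmax(m[:,u])-.5) for u in range(lo,hi)]); d0=np.linalg.svd(top-np.median(top,0),full_matrices=False)[2][0]
    for _ in range(4):
        b=np.median(top,0); r=top-b; r=r-np.outer(r@d0,d0); e=np.linalg.norm(r,axis=1); top=top[e<=np.percentile(e,90)]; d0=np.linalg.svd(top-top.mean(0),full_matrices=False)[2][0]
    _,R,_=tool(); y=d0-nn*(d0@nn); y/=np.linalg.norm(y); y*=np.sign(y@-R[:,1]); x=np.cross(y,nn)
    # holes: non-white blobs inside hull
    hull=np.zeros_like(w); cv2.fillConvexPoly(hull,cv2.convexHull(np.argwhere(m)[:,::-1].astype(np.int32)),1)
    n,lab,st,cen=cv2.connectedComponentsWithStats(((hull>0)&~m).astype(np.uint8)); ho=[]
    for i in range(1,n):
        if st[i,4]>60 and .6<st[i,2]/st[i,3]<2.2 and st[i,2]<60 and hsv[...,0][lab==i].mean()<60: ho.append((ray(cen[i])[0],cen[i]))
    xt=(top@x).mean(); sides=[]
    rows=range(180,240,4); L=ray([(np.argmax(m[v]),v) for v in rows]); Rr=ray([(len(m[v])-1-np.argmax(m[v][::-1]),v) for v in rows])
    yc=(np.median(L@y)+np.median(Rr@y))/2; wid=np.median(L@y)-np.median(Rr@y)
    mid=x*(xt-.07)+y*yc+nn*(o@nn-.008)
    return np.c_[x,y,nn],mid,dict(width=wid,holes=[((h-mid)@np.c_[x,y,nn]).round(4).tolist() for h,_ in ho],px=[k.round(0).tolist() for _,k in ho])
def rep(c):
    t,Rt,o=tool(); R,mid,inf=plate(c); print('mid',mid.round(4),'tilt',np.degrees(np.arccos(R[2,2])).round(2),'az x',np.degrees(np.arctan2(R[1,0],R[0,0])).round(2),'y slope',np.degrees(np.arcsin(R[2,1])).round(2),inf)
    g=t+Rt[:,2]*env.pinch_z; print('grip in plate',((g-mid)@R).round(4)); return R,mid
E
python3 -c "
from pp import *
rep(load('w2')); print(tool()[0])"
```

```text
mid [0.6035 0.1947 0.0856] tilt 19.83 az x 18.39 y slope 0.0 {'width': np.float64(0.18933259610864425), 'holes': [[0.0391, 0.0733, 0.008], [0.039, -0.0729, 0.008]], 'px': [[168.0, 206.0], [394.0, 206.0]]}
grip in plate [ 0.0272 -0.001   0.0617]
[0.6083735  0.19530041 0.13412228]
```

The lift began before the jaws had closed, so the rib is held only by the fingertips (grip at height 62, not 38). I'll set the plate back down and regrip properly.

>>> servo_tool([
  [[0.0,0,0,0.02,0],[0.0,0,0,0.04,0],[0.0,0,0,0.055,0],[0.0,0,0,0.068,0],[0.0,0,0,0.078,0],[0.0,0,0,0.086,0],[0.0,0,0,0.09,0],[0.03,0,0,0.09,0],[0.03,0,0,0.09,0],[0.03,0,0,0.1,0],[0.03,0,0,0.11,0],[0.03,0,0,0.114,0]],
], force=6)

```text
time_s: 4.92
tool_pos: [0.6079, 0.1953, 0.0182]
tool_rot: [180.0, -0.2, 18.4]
force: [0.4, -0.6, -0.2]
grip_width: 0.029
```

>>> servo_tool([
  [[0.03,0,0,0,0],[0.0,0,0,0,0],[0.0,0,0,0,0],[0.0,0,0,0,0],[0.0,0,0,0,0],[0.0,0,0,0,0]],
], force=8)

```text
time_s: 5.42
tool_pos: [0.6083, 0.1953, 0.0186]
tool_rot: [180.0, -0.3, 18.4]
force: [0.4, 0.6, -0.4]
grip_width: 0.0139
```

```bash
python3 -c "
from pp import *
t,R,o=tool(); print(t,o['tool_rot'],o['force'],o['grip_width'],o['time_s']); c=grab('wrist','w3')
P=cloud(c); I=c['image']; hsv=cv2.cvtColor(I,cv2.COLOR_RGB2HSV).astype(int); w=(hsv[...,1]<40)&(hsv[...,2]>110)&(P[...,2]<.1); print(np.median(P[w][:,2]))
"
```

```text
[0.60829425 0.19530103 0.01859953] [179.97994353  -0.28331187  18.42954427] [ 0.36764899  0.61426804 -0.4400986 ] 0.013853986572709054 5.4167
0.007025329504969105
```

View pics/w3.png

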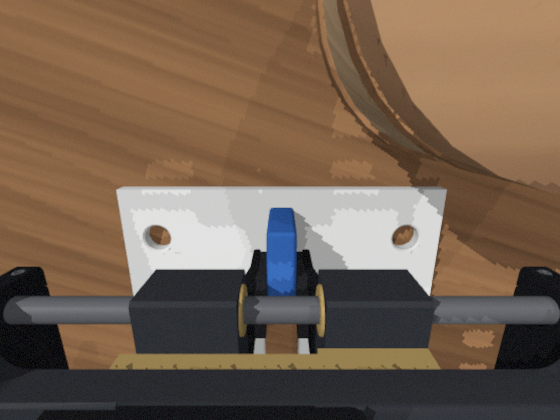

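The plate is flat again (face at z = 0.007) and gripped properly, so I lift slowly.

>>> servo_tool([
  [[0.0,0,0,-0.01,0],[0.0,0,0,-0.02,0],[0.0,0,0,-0.035,0],[0.0,0,0,-0.05,0],[0.0,0,0,-0.07,0],[0.0,0,0,-0.09,0],[0.0,0,0,-0.11,0],[0.0,0,0,-0.13,0],[0.0,0,0,-0.15,0],[0.0,0,0,-0.15,0],[0.0,0,0,-0.15,0]],
], force=8)

```text
time_s: 6.38
tool_pos: [0.6084, 0.1952, 0.1702]
tool_rot: [-180.0, -0.5, 18.4]
force: [0.3, -0.3, -3.5]
grip_width: 0.0139
```

```bash
python3 -c "
from pp import *
t,R,o=tool(); print(t,o['tool_rot'],o['force'],o['grip_width'],o['time_s']); c=grab('wrist','w4'); rep(c)"
```

```text
[0.60838264 0.19521714 0.17022686] [-179.98939115   -0.46646202   18.41836459] [ 0.29678636 -0.25444874 -3.51200019] 0.013859547544388805 6.3833
mid [0.5848 0.1886 0.1503] tilt 0.57 az x 18.39 y slope 0.07 {'width': np.float64(0.18942106721830526), 'holes': [[0.04, 0.0733, 0.008], [0.04, -0.0729, 0.008]], 'px': [[160.0, 234.0], [403.0, 234.0]]}
grip in plate [ 0.0237 -0.0009  0.0366]
```

Held firm and flat, with the pose measured cleanly. Now I loosen the grip to the minimum so it swings.

>>> servo_tool([
  [[0.0,0,0,0,0],[0.0,0,0,0,0],[0.0,0,0,0,0],[0.0,0,0,0,0]],
], force=3.5)

```text
time_s: 6.77
tool_pos: [0.6068, 0.1949, 0.1674]
tool_rot: [180.0, -0.2, 18.4]
force: [-1.4, -0.4, -1.8]
grip_width: 0.0138
```

```bash
python3 -c "
from pp import *
t,R,o=tool(); print(t,o['tool_rot'],o['force'],o['grip_width'],o['time_s']); c=grab('wrist','w5'); rep(c)"
```

```text
[0.60684811 0.19493283 0.16741365] [179.97865914  -0.19408211  18.42634073] [-1.44919676 -0.37538285 -1.8341701 ] 0.013795885168401434 6.7667
mid [0.6082 0.1966 0.1389] tilt 33.99 az x 18.36 y slope 0.05 {'width': np.float64(0.18943206220472295), 'holes': [], 'px': []}
grip in plate [ 0.0251 -0.0011  0.0404]
```

It swung to about 34°. Now clamp it there.

>>> servo_tool([
  [[0.0,0,0,0,0],[0.0,0,0,0,0],[0.0,0,0,0,0]],
], force=25)

```text
time_s: 7.07
tool_pos: [0.6069, 0.1949, 0.1675]
tool_rot: [180.0, -0.2, 18.4]
force: [-0.0, 0.8, -2.3]
grip_width: 0.0141
```

```bash
python3 -c "
from pp import *
t,R,o=tool(); print(t,o['tool_rot'],o['force'],o['grip_width'],o['time_s']); c=grab('wrist','w6'); rep(c)"
```

```text
[0.60691188 0.19491794 0.16753715] [179.9775668   -0.19803048  18.42384122] [-0.03363688  0.77423121 -2.29172831] 0.014143579678350835 7.0667
mid [0.6083 0.1966 0.139 ] tilt 33.99 az x 18.34 y slope 0.06 {'width': np.float64(0.18945721023750503), 'holes': [], 'px': []}
grip in plate [ 0.025  -0.0011  0.0403]
```

View pics/w6.png

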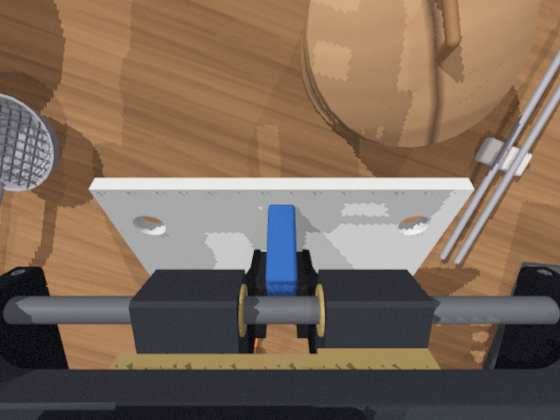

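The pale strip at rows 178–190 is the plate's edge face, so the edge estimate must use the underside plane. I'll fix that, and meanwhile move to where the wrist camera sees the mount's pins beyond the plate.

>>> servo_tool([
  [[0.0,-0.008,0.012,0,0.005],[0.0,-0.025,0.035,0,0.015],[0.0,-0.046,0.065,0,0.025],[0.0,-0.067,0.095,0,0.035],[0.0,-0.09,0.128,0,0.045],[0.0,-0.113,0.161,0,0.055],[0.0,-0.136,0.194,0,0.065],[0.0,-0.159,0.226,0,0.075],[0.0,-0.182,0.258,0,0.085],[0.0,-0.204,0.289,0,0.095],[0.0,-0.223,0.316,0,0.105],[0.0,-0.237,0.337,0,0.114]],
], force=25)

```text
time_s: 8.12
tool_pos: [0.4859, -0.2041, 0.1672]
tool_rot: [180.0, -0.2, 11.6]
force: [-0.2, -0.7, -2.8]
grip_width: 0.0138
```

>>> servo_tool([
  [[0.0,-0.01,0.013,0,0],[0.0,-0.016,0.022,0,0],[0.0,-0.02,0.027,0,0],[0.0,-0.02,0.027,0,0]],
])

```text
time_s: 8.45
tool_pos: [0.4709, -0.2357, 0.1672]
tool_rot: [-180.0, -0.2, 11.5]
force: [0.4, -0.5, -1.9]
grip_width: 0.0141
```

```bash
sed -i 's/^    xt=(top@x).mean().*/    und=ray_off(c,o-.008*nn,nn,[(u,np.argmax(m[:,u])-.5) for u in range(lo,hi)]); xt=np.median(und@x) if nn[2]<.97 else (top@x).mean()/' pp.py
cat >> h.py <<'E'
def ray_off(c,o,nn,uv):
    M=np.linalg.inv(c['camera_from_world']);K=c['mtx']; uv=np.atleast_2d(uv).astype(float)
    d=np.c_[(uv[:,0]-K[0,2])/K[0,0],-(uv[:,1]-K[1,2])/K[1,1],-np.ones(len(uv))]@M[:3,:3].T
    return M[:3,3]+d*(((o-M[:3,3])@nn)/(d@nn))[:,None]
E
python3 -c "
from pp import *
t,R,o=tool(); print(t,o['tool_rot'],o['force'],o['grip_width'],o['time_s']); c=grab('wrist','w7'); rep(c)"
```

```text
[ 0.47089788 -0.23568215  0.16720835] [-179.99144644   -0.24537487   11.476449  ] [ 0.37044597 -0.48029087 -1.91817574] 0.01407014443220778 8.45
mid [ 0.4951 -0.2417  0.1586] tilt 17.9 az x 55.23 y slope 14.33 {'width': np.float64(0.1461957858637169), 'holes': [], 'px': []}
grip in plate [-0.012   0.0292  0.0187]
```

View pics/w7.png

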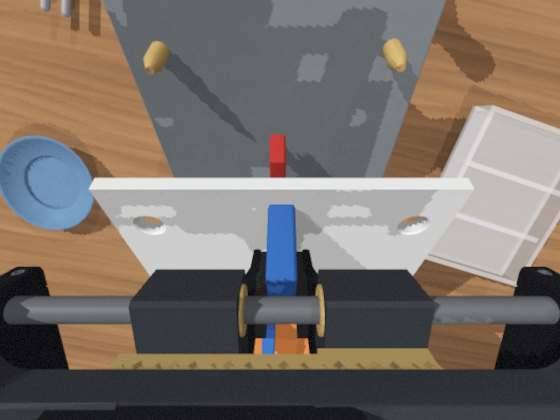

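The pins are clearly visible at (155,57) and (396,55), and the button at (278,155). The plate has not moved in the hand. Next I compute the plate-in-hand pose from w6 and the mount pose from w7.

```bash
cat > q.py <<'E'
from pp import *
from scipy.optimize import least_squares
# plate in hand from w6 (tool pose then)
t6=np.array([.60691188,.19491794,.16753715]); R6=Rn.from_euler('xyz',[179.9775668,-.19803048,18.42384122],degrees=True).as_matrix()
Rp,mid,inf=plate(load('w6')); g=t6+R6[:,2]*env.pinch_z
print('w6 tilt',np.degrees(np.arccos(Rp[2,2])),'grip in plate',((g-mid)@Rp).round(4),inf['width'])
c6=load('w6'); hh=(ray_off(c6,mid+.008*Rp[:,2],Rp[:,2],[(150,225.5),(414,225.5)])-mid)@Rp; print('holes by eye',hh.round(4).tolist())
midT=R6.T@(mid-t6); RpT=R6.T@Rp
# mount
c=load('w7'); P=cloud(c); hsv=cv2.cvtColor(c['image'],cv2.COLOR_RGB2HSV).astype(int); H,S,V=[hsv[...,i] for i in range(3)]
poly=np.zeros(H.shape,np.uint8); cv2.fillConvexPoly(poly,np.array([(120,5),(430,5),(375,170),(180,170)]),1)
g=(poly>0)&(S<70)&(V<150)&(P[...,2]>.02)
Q=P[g]; o=np.median(Q,0)
for _ in range(8):
    n=np.linalg.svd(Q-o,full_matrices=False)[2][2]; d=(Q-o)@n; Q=Q[abs(d)<max(.0015,2*d.std())]; o=Q.mean(0)
n*=np.sign(n[2]); print('mount n tilt',np.degrees(np.arccos(n[2])),'az',np.degrees(np.arctan2(-n[1],-n[0])),len(Q))
br=((poly>0)&(H>12)&(H<35)&(S>90)).astype(np.uint8); k,lab,st,cen=cv2.connectedComponentsWithStats(br)
pc=sorted([(st[i,4],cen[i],st[i]) for i in range(1,k)],key=lambda a:-a[0])[:2]; pc.sort(key=lambda a:a[1][0]); print([(a[0],a[1].round(1)) for a in pc])
pts=[ray_off(c,o+n*.0114,n,a[1])[0]-n*.0114 for a in pc]
print('pin feet',np.round(pts,4),'dist',np.linalg.norm(pts[0]-pts[1]))
y=pts[0]-pts[1]; y/=np.linalg.norm(y); y-=n*(y@n); x=np.cross(y,n); Rm=np.c_[x,y,n]; org=(pts[0]+pts[1])/2-.04*x
print('mount origin',org.round(4),'x az',np.degrees(np.arctan2(x[1],x[0])),'y slope',np.degrees(np.arcsin(y[2])))
rd=(poly>0)&((H<8)|(H>172))&(S>140); q=(P[rd]-org)@Rm; print('red',rd.sum(),q.mean(0).round(4),np.percentile(q,[5,95],axis=0).round(4).tolist())
# edges of board at left/right via rows 80..150
E=[]
for v in range(60,150,6):
    r=np.where(g[v])[0]; E.append(((ray_off(c,o,n,[(r.min(),v),(r.max(),v)])-org)@Rm)[:,1])
print('board sides y',np.median(E,0).round(4))
np.savez('geo.npz',midT=midT,RpT=RpT,org=org,Rm=Rm)
E
python3 q.py
```

```text
w6 tilt 33.992832587751764 grip in plate [ 0.0328 -0.0011  0.0403] 0.18945721023750503
holes by eye [[0.0397, 0.075, 0.008], [0.0397, -0.0757, 0.008]]
mount n tilt 35.044735110880026 az 12.009622267233208 39260
[(np.int32(589), array([155.5,  57.1])), (np.int32(575), array([394.8,  54.8]))]
pin feet [[ 0.5774 -0.133   0.1076]
 [ 0.6082 -0.2785  0.1075]] dist 0.1487085113089597
mount origin [ 0.5608 -0.2125  0.0846] x az 11.896271468691413 y slope 0.0532876661203351
red 550 [-0.0204 -0.0003  0.0317] [[-0.0277, -0.0054, 0.0143], [-0.0184, 0.0048, 0.0424]]
board sides y [ 0.09   -0.0907]
```

The measurements agree: pin spacing 149, board sides ±90, tilt 35.0°, holes at x = 39.7. Next: compute approach shifts.

```bash
cat > tgt.py <<'E'
from pp import *
import sys
G=np.load('geo.npz'); n=G['Rm'][:,2]
t,R,o=tool(); w=np.radians(11.97-(o['tool_rot'][2]-.08))
Rw=Rn.from_euler('z',w).as_matrix()@R
print('yaw turn',-w.round(4), 'tool now',t.round(4), 'force',o['force'].round(1),o['time_s'])
cur=t+R@G['midT']; print('plate mid now in mount (rigid)',((cur-G['org'])@G['Rm']).round(4))
for h in map(float,sys.argv[1:]):
    tt=G['org']+n*h-Rw@G['midT']; print(h,'tool',tt.round(4),'shift',(R.T@(tt-t)).round(4))
print('-n in tool',(R.T@-n).round(4),'x in tool',(R.T@G['Rm'][:,0]).round(4))
E
python3 tgt.py .09 .06 .03 0
```

```text
yaw turn -0.008 tool now [ 0.4717 -0.2341  0.1671] force [ 0.2  1.8 -1.8] 8.5
plate mid now in mount (rigid) [-0.0504 -0.0015  0.0959]
0.09 tool [ 0.5151 -0.2235  0.1913] shift [ 0.0447 -0.0018 -0.0239]
0.06 tool [ 0.5319 -0.2199  0.1667] shift [ 0.0618 -0.0019  0.0007]
0.03 tool [ 0.5488 -0.2163  0.1421] shift [ 0.0789 -0.002   0.0254]
0.0 tool [ 0.5656 -0.2127  0.1176] shift [ 0.0961 -0.0021  0.05  ]
-n in tool [ 0.5705 -0.0036  0.8213] x in tool [ 0.8213 -0.0047 -0.5705]
```

>>> servo_tool([
  [[0.0,0.01,-0.001,-0.007,-0.004],[0.0,0.025,-0.001,-0.015,-0.008],[0.0,0.038,-0.002,-0.022,-0.008],[0.0,0.045,-0.002,-0.024,-0.008],[0.0,0.05,-0.002,-0.016,-0.008],[0.0,0.056,-0.002,-0.007,-0.008],[0.0,0.062,-0.002,0.001,-0.008],[0.0,0.067,-0.002,0.008,-0.008],[0.0,0.067,-0.002,0.008,-0.008],[0.0,0.067,-0.002,0.008,-0.008]],
])

```text
time_s: 9.33
tool_pos: [0.5363, -0.2187, 0.1583]
tool_rot: [-179.9, -0.1, 12.0]
force: [-0.8, -0.1, -1.8]
grip_width: 0.0138
```

```bash
python3 - <<'E'
import sys; sys.argv=['t','.03','0']
exec(open('tgt.py').read())
c=grab('wrist','w8')
mid=t+R@G['midT']; Rp=R@G['RpT']
def mk(p): return proj(c,np.atleast_2d(p)).round(1).tolist()
for s in(1,-1): print('hole px face',mk(mid+Rp@[.04,.075*s,.008]),'under',mk(mid+Rp@[.04,.075*s,0]),'pin tip',mk(G['org']+G['Rm']@[.04,.075*s,.025]),'foot',mk(G['org']+G['Rm']@[.04,.075*s,0]))
a=c['image'][:,:,::-1][190:270]; cv2.imwrite('pics/w8c.png',np.vstack([cv2.resize(a[:,90:220],(780,480))[:295],cv2.resize(a[:,350:480],(780,480))[:295]]))
E
```

```text
yaw turn -0.0003 tool now [ 0.5363 -0.2187  0.1583] force [-0.8 -0.1 -1.8] 9.3333
plate mid now in mount (rigid) [-0.0012  0.0003  0.0506]
0.03 tool [ 0.5489 -0.2163  0.1421] shift [0.0127 0.0003 0.0162]
0.0 tool [ 0.5657 -0.2127  0.1176] shift [0.0299 0.0003 0.0408]
-n in tool [0.5725 0.0012 0.8199] x in tool [ 0.8199  0.0013 -0.5725]
hole px face [[149.7, 224.9]] under [[153.3, 213.9]] pin tip [[163.2, 181.5]] foot [[171.8, 154.7]]
hole px face [[413.0, 224.9]] under [[409.4, 213.9]] pin tip [[400.6, 181.8]] foot [[392.0, 155.0]]
```

View pics/w8c.png

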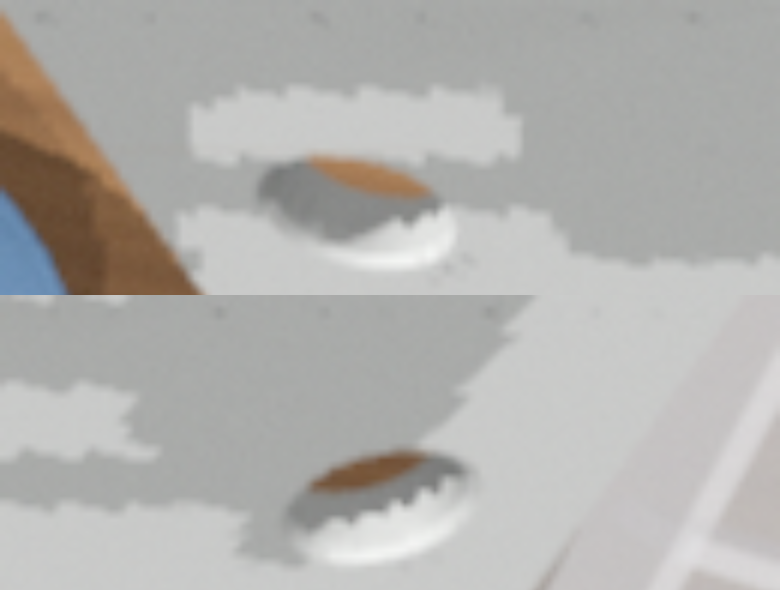

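Only the bore walls and wood show through the holes. That is expected: the rays slant outward past the board's side. The rigid estimate is off by 1.2 mm in x, which I correct while stepping down to the pin tips.

>>> servo_tool([
  [[0.0,0.004,0,0.003,0],[0.0,0.008,0,0.009,0],[0.0,0.0127,0.0003,0.0162,0],[0.0,0.015,0.0003,0.02,0],[0.0,0.017,0.0003,0.0225,0],[0.0,0.0185,0.0003,0.0245,0],[0.0,0.0195,0.0003,0.026,0],[0.0,0.0195,0.0003,0.026,0]],
])

```text
time_s: 10.05
tool_pos: [0.5557, -0.2152, 0.1327]
tool_rot: [-180.0, -0.2, 12.0]
force: [-0.6, -0.0, -3.0]
grip_width: 0.0135
```

```bash
python3 tgt.py .01 0; python3 -c "
from h import *
o=tool()[2];print(o['wrist_torque'],o['grip_width'])"
```

```text
yaw turn -0.0005 tool now [ 0.5557 -0.2152  0.1327] force [-0.6 -0.  -3. ] 10.05
plate mid now in mount (rigid) [ 0.0003 -0.0003  0.0183]
0.01 tool [ 0.5601 -0.2139  0.1258] shift [ 0.0045 -0.0003  0.007 ]
0.0 tool [ 0.5657 -0.2127  0.1176] shift [ 0.0102 -0.0003  0.0152]
-n in tool [5.719e-01 7.000e-04 8.204e-01] x in tool [ 0.8204  0.0013 -0.5719]
[-0.07194575  0.16779783  0.02338407] 0.01352330205442875
```

At h = 18 mm, with the 25 mm pins already entering, there is no contact force. Continuing.

>>> servo_tool([
  [[0.0,0.0017,0,0.0025,0],[0.0,0.0033,0,0.005,0],[0.0,0.005,0,0.0075,0],[0.0,0.0065,0,0.01,0],[0.0,0.0075,0,0.0115,0],[0.0,0.0075,0,0.0115,0]],
])

```text
time_s: 10.55
tool_pos: [0.5631, -0.2133, 0.1207]
tool_rot: [-179.9, -0.1, 12.0]
force: [-0.1, -0.0, -2.6]
grip_width: 0.014
```

```bash
python3 tgt.py 0; python3 -c "
from pp import *
o=tool()[2];print(o['wrist_torque'],o['grip_width'])
c=grab('wrist','w9')"
```

```text
yaw turn -0.0003 tool now [ 0.5631 -0.2133  0.1207] force [-0.1 -0.  -2.6] 10.55
plate mid now in mount (rigid) [-0.0004 -0.0001  0.0042]
0.0 tool [ 0.5657 -0.2127  0.1176] shift [ 0.0027 -0.0001  0.0032]
-n in tool [0.5724 0.001  0.82  ] x in tool [ 0.82    0.0014 -0.5724]
[-0.03827748  0.11691041 -0.05816187] 0.013964537441718841
```

View pics/w9.png

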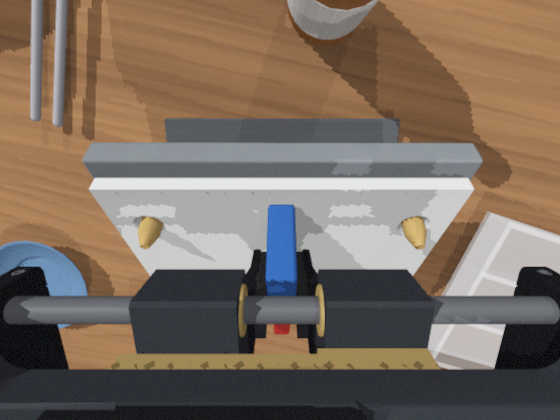

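Both brass pins stand through the holes at (148,232) and (414,232). Now I press home gently with a softer grip so the plate can align.

>>> servo_tool([
  [[0.0,0.001,0,0.001,0],[0.0,0.0018,0,0.002,0],[0.0,0.0027,0,0.0032,0],[0.0,0.0033,0,0.004,0],[0.0,0.0038,0,0.0048,0],[0.0,0.0038,0,0.0048,0]],
], force=10)

```text
time_s: 11.1
tool_pos: [0.5654, -0.213, 0.1175]
tool_rot: [-179.9, -0.0, 12.0]
force: [-8.3, 1.9, 8.3]
grip_width: 0.0142
```

```bash
cat > chk.py <<'E'
from pp import *
import sys
G=np.load('geo.npz'); c=grab('wrist',sys.argv[1]); P=cloud(c); hsv=cv2.cvtColor(c['image'],cv2.COLOR_RGB2HSV).astype(int)
m=np.zeros(hsv.shape[:2],np.uint8); cv2.fillConvexPoly(m,np.array([(120,195),(440,195),(415,262),(150,262)]),1)
q=(P-G['org'])@G['Rm']; w=(m>0)&(hsv[...,1]<40)&(hsv[...,2]>110)&(abs(q[...,2]-.01)<.02); a=q[w]
A=np.c_[a[:,:2],np.ones(len(a))]; k=np.linalg.lstsq(A,a[:,2],rcond=None)[0]; r=a[:,2]-A@k; s=abs(r)<.002; k=np.linalg.lstsq(A[s],a[s,2],rcond=None)[0]
f=lambda x:round(1000*(k@[x,0,1]),2)
print(len(a),'face height mm at x=60,0,-60 (flush 8):',f(.06),f(0),f(-.06),'slopes',k[:2].round(4)); o=tool()[2]; print(o['force'].round(1),o['wrist_torque'].round(2),o['grip_width'].round(4),o['time_s'])
E
python3 chk.py w10; python3 tgt.py 0
```

```text
16589 face height mm at x=60,0,-60 (flush 8): 8.05 8.02 7.98 slopes [0.0007 0.0001]
yaw turn -0.001 tool now [ 0.5653 -0.213   0.1175] force [-8.1  2.6  9.1] 11.15
plate mid now in mount (rigid) [-0.0004 -0.0002  0.0003]
0.0 tool [ 0.5658 -0.2127  0.1175] shift [ 0.0005 -0.0002 -0.    ]
-n in tool [0.5742 0.0019 0.8187] x in tool [ 8.187e-01 -1.000e-04 -5.742e-01]Traceback (most recent call last):
  File "chk.py", line 8, in <module>
    print(len(a),'face height mm at x=60,0,-60 (flush 8):',f(.06),f(0),f(-.06),'slopes',k[:2].round(4)); o=tool()[2]; print(o['force'].round(1),o['wrist_torque'].round(2),o['grip_width'].round(4),o['time_s'])
                                                                                                                                                                           ^^^^^^^^^^^^^^^^^^^^^
AttributeError: 'float' object has no attribute 'round'
```

The plate is flush (8.0 mm at the top, middle and bottom), with about 12 N of pressing force. Relax, open, and retreat upward.

>>> servo_tool([
  [[0.0,-0.0007,0,-0.001,0],[0.0,-0.0007,0,-0.001,0],[0.045,-0.0007,0,-0.001,0],[0.045,-0.0007,0,-0.001,0],[0.045,-0.0007,0,-0.001,0],[0.045,-0.0007,0,-0.01,0],[0.045,-0.0007,0,-0.03,0],[0.045,-0.0007,0,-0.06,0],[0.045,-0.0007,0,-0.09,0],[0.0,-0.0007,0,-0.1,0],[0.0,-0.0007,0,-0.1,0]],
], force=10)

```text
time_s: 12.07
tool_pos: [0.5667, -0.2145, 0.2215]
tool_rot: [180.0, -0.4, 12.0]
force: [-0.2, -1.6, 0.1]
grip_width: 0.0378
```

```bash
sed -i "s/o\['grip_width'\].round(4)/o['grip_width']/" chk.py; cat > lk.py <<'E'
from pp import *
G=np.load('geo.npz'); org=G['org']; X=G['Rm'][:,0]; uh=np.array([X[0],X[1],0]); uh/=np.linalg.norm(uh); yh=G['Rm'][:,1]
# bar samples in mount frame -> (u,y,v); angle at which bar just clears the column of closed fingers with +x face at U, +y face at Y, tip at V
s=np.stack(np.meshgrid(np.linspace(-22,22,89),np.linspace(-6,6,13),np.linspace(10.5,42,32)),-1).reshape(-1,3)
def bar(f):
    c,sn=np.cos(f),np.sin(f); x=-40+c*s[:,0]+sn*s[:,1]; y=-sn*s[:,0]+c*s[:,1]; h=s[:,2]
    return .819*x-.574*h,y,.574*x+.819*h
def ang(U,Y,V,wx=19,wy=30):
    for f in np.arange(0,100,1):
        u,y,v=bar(np.radians(f))
        if not ((u>U-wx)&(u<U)&(y>Y-wy)&(y<Y)&(v>V)).any(): return f
if __name__=='__main__':
    V=-8
    for U in(-66,-64,-62,-60,-58): print(U,[(Y,ang(U,Y,V)) for Y in range(-8,20,3)])
    t,R,o=tool(); print('tool u,y,z',((t-org)@uh).round(4),((t-org)@yh).round(4),t[2],'u,y in tool',(R.T@uh).round(3),(R.T@yh).round(3))
    T=org+uh*-.0745+yh*-.034; T[2]=.2; print('start above',T.round(4),to(T,11.97))
E
python3 lk.py; python3 chk.py w11
```

```text
-66 [(-8, np.int64(0)), (-5, np.int64(6)), (-2, np.int64(22)), (1, np.int64(38)), (4, np.int64(50)), (7, np.int64(59)), (10, np.int64(65)), (13, np.int64(70)), (16, np.int64(73)), (19, np.int64(76))]
-64 [(-8, np.int64(0)), (-5, np.int64(7)), (-2, np.int64(29)), (1, np.int64(50)), (4, np.int64(64)), (7, np.int64(71)), (10, np.int64(76)), (13, np.int64(79)), (16, np.int64(81)), (19, np.int64(83))]
-62 [(-8, np.int64(0)), (-5, np.int64(10)), (-2, np.int64(47)), (1, np.int64(80)), (4, np.int64(86)), (7, np.int64(88)), (10, np.int64(89)), (13, np.int64(89)), (16, np.int64(90)), (19, np.int64(90))]
-60 [(-8, np.int64(0)), (-5, np.int64(18)), (-2, None), (1, None), (4, None), (7, None), (10, None), (13, None), (16, None), (19, None)]
-58 [(-8, np.int64(0)), (-5, None), (-2, None), (1, None), (4, None), (7, None), (10, None), (13, None), (16, None), (19, None)]
tool u,y,z 0.0054 -0.003 0.22145652276458566 u,y in tool [1.    0.002 0.006] [ 0.001 -1.    -0.001]
start above [ 0.4949 -0.2611  0.2   ] (array([-0.08  ,  0.0307,  0.021 ]), np.float64(0.0))
9312 face height mm at x=60,0,-60 (flush 8): 8.0 7.96 7.91 slopes [0.0007 0.0003]
[ 0.2 -0.1 -1.2] [-0.04  0.13  0.03] 0.034669789447607645 12.1167
```

View pics/w11.png

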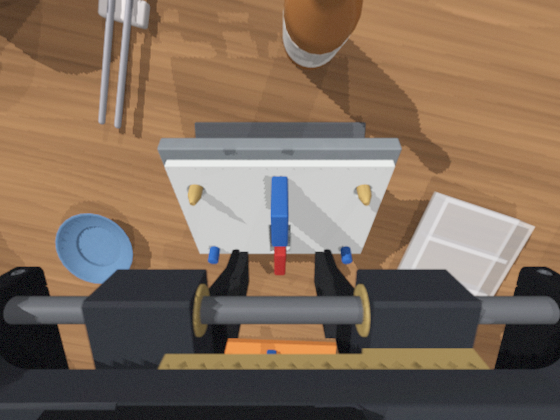

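The plate is seated and free, and the red button comes through the slot at (280,262). Next I push the button's lower end to the left with closed fingers. First position beside it.

>>> servo_tool([
  [[0.0,-0.02,0.008,0,0],[0.0,-0.05,0.02,0,0],[0.0,-0.075,0.031,0,0],[0.0,-0.08,0.031,0.02,0],[0.0,-0.08,0.031,0.05,0],[0.0,-0.08,0.031,0.08,0],[0.0,-0.08,0.031,0.11,0],[0.0,-0.08,0.031,0.13,0],[0.0,-0.08,0.031,0.144,0],[0.0,-0.08,0.031,0.144,0]],
], force=10)

```text
time_s: 12.95
tool_pos: [0.4904, -0.2586, 0.0699]
tool_rot: [-179.7, 0.3, 12.0]
force: [-0.8, -0.4, -0.1]
grip_width: 0.0006
```

```bash
cat > bt.py <<'E'
from lk import *
import sys
t,R,o=tool(); print('tool u,y,z mm',(1000*((t-org)@uh)).round(1),(1000*((t-org)@yh)).round(1),(1000*t[2]).round(1),'F',o['force'].round(1),'w',round(o['grip_width'],4),o['time_s'])
for n in('scene','top'):
    c=grab(n,n+sys.argv[1]); P=cloud(c); q=(P-org)@G['Rm']*1000; hsv=cv2.cvtColor(c['image'],cv2.COLOR_RGB2HSV).astype(int)
    r=((hsv[...,0]<8)|(hsv[...,0]>172))&(hsv[...,1]>130)&(abs(q[...,0]+40)<35)&(abs(q[...,1])<35)&(q[...,2]>5)&(q[...,2]<55)
    a=q[r]
    if len(a)<8: print(n,'few',len(a)); continue
    tp=a[a[:,2]>a[:,2].max()-8]; d=np.linalg.svd(tp[:,:2]-tp[:,:2].mean(0),full_matrices=False)[2][0]; 
    print(n,len(a),'mean',a.mean(0).round(1),'axis angle cw deg',np.degrees(np.arctan2(-d[1],d[0]))%180)
E
python3 bt.py a
```

```text
tool u,y,z mm -78.4 -30.6 69.9 F [-0.8 -0.4 -0.1] w 0.0006 12.95
scene 72 mean [-29.2  -6.9  32.5] axis angle cw deg 1.9140914467470855
top 11 mean [-19.2  -1.2  24.4] axis angle cw deg 50.824139846785215
```

>>> servo_tool([
  [[0.0,0.004,0,-0.007,0],[0.0,0.004,-0.003,-0.007,0],[0.0,0.004,-0.006,-0.007,0],[0.0,0.004,-0.009,-0.007,0],[0.0,0.004,-0.012,-0.007,0],[0.0,0.004,-0.015,-0.007,0],[0.0,0.004,-0.018,-0.007,0],[0.0,0.004,-0.021,-0.007,0],[0.0,0.004,-0.024,-0.007,0],[0.0,0.004,-0.027,-0.007,0],[0.0,0.004,-0.029,-0.007,0],[0.0,0.004,-0.029,-0.007,0]],
])

```text
time_s: 14.05
tool_pos: [0.4894, -0.2336, 0.0806]
tool_rot: [179.9, 0.1, 11.9]
force: [-2.0, -5.4, 0.7]
grip_width: 0.0008
```

```bash
python3 bt.py b
```

```text
tool u,y,z mm -74.2 -6.0 80.6 F [-2.  -5.4  0.7] w 0.0008 14.05
scene 131 mean [-34.   -7.7  31.9] axis angle cw deg 59.812476173761326
top few 0
```

The button has turned to about 60°. Continue around the arc.

>>> servo_tool([
  [[0.0,0,-0.003,0.002,0],[0.0,0,-0.006,0.003,0],[0.0,0.0005,-0.008,0.003,0],[0.0,0.001,-0.008,0.003,0],[0.0,0.002,-0.008,0.003,0],[0.0,0.003,-0.008,0.003,0],[0.0,0.004,-0.008,0.003,0],[0.0,0.004,-0.008,0.003,0]],
])

```text
time_s: 14.82
tool_pos: [0.4889, -0.2246, 0.0774]
tool_rot: [-179.9, 0.4, 11.9]
force: [-9.0, -2.2, 7.3]
grip_width: 0.0003
```

```bash
python3 bt.py c
```

```text
tool u,y,z mm -72.9 3.0 77.4 F [-9.  -2.2  7.3] w 0.0003 14.8167
scene 138 mean [-35.3  -8.8  31.6] axis angle cw deg 84.34327225930207
top few 0
```

About 84° with 9 N of resistance, so it is probably at the stop. One slightly firmer push, then back away down-slope and up.

>>> servo_tool([
  [[0.0,0.003,-0.001,0,0],[0.0,0.005,-0.001,0,0],[0.0,0.006,-0.001,0,0],[0.0,0.006,-0.001,0,0]],
])

```text
time_s: 15.25
tool_pos: [0.4892, -0.2241, 0.0771]
tool_rot: [-179.7, 0.9, 11.8]
force: [-14.6, -3.6, 11.9]
grip_width: 0.0008
```

```bash
python3 bt.py d
```

```text
tool u,y,z mm -72.4 3.4 77.1 F [-14.6  -3.6  11.9] w 0.0008 15.25
scene 140 mean [-35.3  -8.6  31.9] axis angle cw deg 84.59590022472624
top few 0
```

>>> servo_tool([
  [[0.0,-0.005,0,0,0],[0.0,-0.015,0,0,0],[0.0,-0.03,0,-0.01,0],[0.0,-0.04,0,-0.04,0],[0.0,-0.05,0,-0.08,0],[0.0,-0.06,0,-0.12,0],[0.0,-0.06,0.03,-0.15,0],[0.0,-0.06,0.06,-0.16,0],[0.0,-0.06,0.09,-0.16,0],[0.0,-0.06,0.12,-0.16,0],[0.0,-0.06,0.12,-0.16,0],[0.0,-0.06,0.12,-0.16,0]],
])

```text
time_s: 16.35
tool_pos: [0.4572, -0.3546, 0.2368]
tool_rot: [-179.7, 1.0, 11.6]
force: [0.5, 1.3, 1.0]
grip_width: 0.0004
```

```bash
python3 bt.py e; python3 - <<'E'
import cv2,numpy as np
a=cv2.imread('pics/scenee.png'); b=cv2.imread('pics/tope.png'); w=cv2.imread('pics/scened.png')
cv2.imwrite('pics/fin.png',np.vstack([np.hstack([cv2.resize(a[205:305,155:275],(400,300),interpolation=3),cv2.resize(b[165:255,295:385],(400,300),interpolation=3)]),np.hstack([cv2.resize(a,(400,300)),cv2.resize(b,(400,300))])]))
E
```

```text
tool u,y,z mm -130.6 -117.5 236.8 F [0.5 1.3 1. ] w 0.0004 16.35
scene 135 mean [-34.6  -8.8  31.8] axis angle cw deg 85.33133750204355
top 88 mean [-36.   -1.8  32. ] axis angle cw deg 86.54243572387186
```

View pics/fin.png

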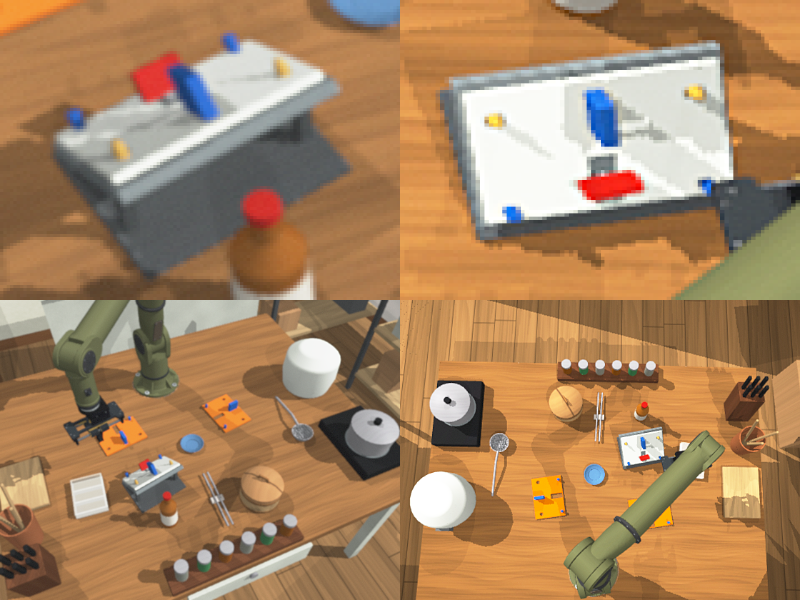

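Both views show the button crosswise at 85–86.5° (the stop is 86°) and the plate on its pins. One last check of flushness and bystanders, then I hand it in.

```bash
python3 - <<'E'
from lk import *
for n in('scene','top'):
    c=load(n+'e'); c0=load(n+'0'); P=cloud(c); q=(P-org)@G['Rm']*1000; hsv=cv2.cvtColor(c['image'],cv2.COLOR_RGB2HSV)
    w=(hsv[...,1]<40)&(hsv[...,2]>130)&(abs(q[...,0])<65)&(abs(q[...,1])<88)&(abs(q[...,2]-8)<12)
    a=q[w]; A=np.c_[a[:,:2],np.ones(len(a))]; k=np.linalg.lstsq(A,a[:,2],rcond=None)[0]; print(n,len(a),'h',np.median(a[:,2]).round(2),'slopes',k[:2].round(3),'x',np.percentile(q[w][:,0],[1,99]).round(0))
    d=np.abs(c['range_z']-c0['range_z'])>.006; k,l,st,cen=cv2.connectedComponentsWithStats(cv2.erode(d.astype(np.uint8),np.ones((3,3))))
    print([(int(s[4]),m.round(0).tolist()) for s,m in zip(st[1:],cen[1:]) if s[4]>15])
o=tool()[2]; print(o['joint_velocities'].round(2),o['force'].round(1)); env.sign_off()
E
```

```text
scene 924 h 8.99 slopes [-0.004 -0.001] x [-63.  65.]
[(9557, [124.0, 92.0]), (2405, [214.0, 28.0]), (28, [386.0, 1.0]), (2005, [422.0, 26.0]), (26, [518.0, 8.0]), (16, [448.0, 9.0]), (16, [511.0, 17.0]), (16, [537.0, 30.0]), (21, [501.0, 35.0]), (19, [63.0, 39.0]), (18, [474.0, 46.0]), (19, [447.0, 50.0]), (607, [223.0, 69.0]), (181, [354.0, 220.0]), (17, [315.0, 217.0]), (1178, [208.0, 240.0]), (24, [337.0, 226.0]), (22, [245.0, 229.0])]
top 1586 h 8.95 slopes [ 0.002 -0.   ] x [-64.  64.]
[(24764, [229.0, 327.0]), (38, [217.0, 191.0]), (70, [341.0, 201.0]), (41, [346.0, 218.0]), (23, [337.0, 222.0])]
[-0.89 -1.11 -0.33  0.24  0.16 -0.03  0.27] [ 0.1  0.8 -0.5]
the job is handed in; nothing more can be done
```

The white plate is hung on the leaning stand and locked on with the red button, and the job is handed in at about 16.5 s of the 53 s allowed.

- **Grip:** My first grip held the rib only by the fingertips, because the lift began before the jaws had closed. I set the plate back down and gripped it again. The tool cannot tilt, so I loosened the grip to let the plate swing to 34°, then clamped it.
- **Hanging:** I guided both holes over the pins and the slot over the button, then pressed the plate home with about 12 N and let go.
- **Locking:** I turned the button clockwise by pushing its lower end round with closed fingers, up to its stop with about 19 N, and then backed the arm away.

**Last checks:**
- **Plate flush:** The wrist camera put the plate face 8.0 mm off the board at top, middle and bottom, just before locking. After locking, the two fixed cameras read 9.0 mm with no slope. That 1 mm disagreement is within the 2 mm calibration.
- **Button at its stop:** The cameras put it at 85.3° and 86.5° against 86°. It stayed there after I let go.
- **Other things unmoved:** Comparing the fixed cameras' depth before and after showed change only at the arm, the plate and the stand, apart from small specks that look like noise. I did not check separately the areas hidden behind the arm.
- **Robot clear:** The wrist force was near zero at hand-in. The arm was still settling slowly, at about 1°/s.

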